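# Sort the courier's blood tubes into the rack in order of draw

## Task

The four blood tubes have come in the courier's black foam transport block in no particular order: move them over into the grey sorting rack in the order of draw, beginning at the end of the rack that has the black handle: blue cap, red cap, yellow cap, purple cap. Each tube must stand upright, all the way down in its own place; do not let a tube fall over, and do not shift the specimen cup, the tally counter or the red marker nearby.

Things in the scene. Friction and masses are not known exactly. Their poses are not given: they have to be found in the camera images.
- tube_blue: blood tube with a blue cap, upright in a hole of the transport block, leaning up to 5 degrees. Round glass 12.5 mm across with a round bottom, 87 mm tall, about 16 g; its cap, the part to grip, is 15.6 mm across, 74 to 87 mm above the origin. Origin on its axis at its lowest point; z up the axis to the cap.
- tube_red: blood tube with a red cap, upright in a hole of the transport block, leaning up to 5 degrees. Round glass 12.5 mm across with a round bottom, 87 mm tall, about 16 g; its cap, the part to grip, is 15.6 mm across, 74 to 87 mm above the origin. Origin on its axis at its lowest point; z up the axis to the cap.
- tube_yellow: blood tube with a yellow cap, upright in a hole of the transport block, leaning up to 5 degrees. Round glass 12.5 mm across with a round bottom, 87 mm tall, about 16 g; its cap, the part to grip, is 15.6 mm across, 74 to 87 mm above the origin. Origin on its axis at its lowest point; z up the axis to the cap.
- tube_purple: blood tube with a purple cap, upright in a hole of the transport block, leaning up to 5 degrees. Round glass 12.5 mm across with a round bottom, 87 mm tall, about 16 g; its cap, the part to grip, is 15.6 mm across, 74 to 87 mm above the origin. Origin on its axis at its lowest point; z up the axis to the cap.
- transport_block: black foam block holding the tubes, 58 x 176 mm, 40 mm high, fixed. Origin at the centre of its underside, z up, y along its length. Four round blind holes 16 mm wide in a row at y = +57, +19, -19, -57 mm, x = 0 (38 mm apart); the hole floors are 10 mm above the underside, so a tube's origin stands at z = 10 mm and its top at 97 mm.
- sorting_rack: grey rack with aluminium end plates, 46 x 166 mm, 54 mm high (top plate 52), fixed. Origin: centre of underside, z up, y lengthwise; black loop handle 30 mm out at the +y end. Places at x = 0, y = +57 (by the handle, first), +19, -19, -57 mm: 18 mm holes flared to 28 mm on top, over shallow cups with the floor at z = 6 mm. A tube fully down has its origin at z = 6 mm, its top at 93 mm.
- specimen_cup: bystander: white specimen cup with an orange lid, 58 mm across, 64 mm high. Origin at the centre of its underside.
- clicker: bystander: round white tally counter, 52 mm across, 22 mm high. Origin at the centre of its underside.
- red_marker: bystander: red marker pen lying flat, 130 mm long, 17 mm high. Origin under its middle.

How it is judged:
By the outcome, as a careful person would: the job done as asked, in the order asked, and still so for the second after the job is handed in, with the robot touching nothing.
It also fails if it takes over 112 s, if anything falls off the work surface, if the arm or the gripper's body presses on something with over 40 N, if the wrist force passes 120 N, or if a joint passes its speed limit or range.

## Robot

A 6-joint arm with a two-finger parallel gripper is mounted at the origin on a cart in front of the work surface, level with it; the furniture and walls round the work are solid. World frame = base frame: x ahead of the robot, y to its left, z up, the work surface at z = 0. Lengths are in m, angles in degrees, forces in N, time in s.
With the tool pointing down it reaches from about 0.325 to 0.9 m from the base axis. Payload 6.1 kg.
Tool frame: the origin (TCP) lies at the very end of the fingers, on their centre line; the grasp point (between the pads) lies 19 mm behind it; z points along the fingers, y is the line along which they close (so a half turn about z gives the same grasp; the last joint's range is limited). The gripper opens to 87 mm and grips with 3 to 60 N. Pads are 19 mm wide; open, the fingers measure 117 mm over their backs; the gripper's body (75 mm by 190 mm) begins 51 mm behind the grasp point.
Start: joints at [60.327, 12.628, 87.462, -0, 79.91, -7.225], TCP at [0.239, 0.578, 0.223] pointing down, gripper open.
Joint ranges: [-170.65, 170.65], [-52.31, 119.04], [5.05, 147.46], [-71.25, 251.25], [11.57, 151.72], [-153.62, 153.62]. Speed limits (degrees/s): [147.25, 147.25, 172.46, 180, 180, 180].

## Interface

Orientations are given as a 3x3 rotation matrix whose columns are the frame's x, y, z axes.
In Python, from station import bot gives the robot as it stands.
- The arm moves only by the shell command python3 drive.py FILE [FORCE], which reads ROWS from the file FILE. ROWS is a JSON list of rows, 1 to 8 of them, each of 5 numbers: dx, dy, dz in units of 25 mm, then a turn about the tool's z in degrees, then the finger opening in m; each row is the pose to reach, as a shift and turn from the pose commanded when the command began, along the tool's axes at that moment; what a row does not reach only later rows make up. A row lasts 1/10 s, in which the tool goes at most 0.05 m and 8.59 degrees, less where a joint would pass 70% of its speed; a pose out of reach is approached as far as the arm can. The fingers move at their own pace and stop on an object; FORCE is the grip in N (left out, the last holds). Time passes only in rows, so rows that do not move let the fingers close. It prints the time, the measured TCP pose, the force, the opening and the grip force at its end. Input that does not fit is refused with a message, and nothing moves.
- bot.observe(): the state, without advancing time (a new reading comes with each control period).
- bot.read_camera(name): name is "side" or "top"; returns the picture (384x512x3 uint8, blue, green, red); there is no depth.
- bot.get_calibration(name): a dict with "fx", "fy", "cx", "cy" (pixels), "distortion" ([k1, k2, p1, p2, k3] as OpenCV has them; the pictures are not rectified), "T" (4x4, takes a point from camera to world coordinates). Camera axes: x right, y up, looking along -z (the intrinsics and any distortion apply to the point x, -y, -z); pixel columns grow to the right and rows downward; lengths in m; the calibration is good to about 2 mm. A picture is of the moment at which its call begins. get_calibration takes no time and is no camera call.
- bot.hand_in(): hands the job in; it is judged then, once.
The state is a dict: "clock": time; "joints": joint angles; "joint_velocities": joint speeds; "tau": joint torques, N m; "eef_pos": TCP position; "tcp_rot": TCP orientation; "force": force on the tool from outside, world axes, zero at the start; "wrist_torque": the same for the moment, N m; "grip_width": finger opening in m; "finger_force": force on a finger pad.
Only numpy, scipy, OpenCV 4.12 (cv2) and the standard library are available. Lean on these libraries where they do the work, as an engineer would, in place of code of your own. Each camera call takes 0.05 s, during which the arm holds its last target. There are 200 camera calls.

## Working session

There is one attempt and no reset: what is moved stays moved. The work goes in short steps, Python scripts to look and compute and a shell command to move; the robot and the scene stay as the last step left them, time stands still between calls to the robot, and variables do not carry over. Pictures are saved under pics/ and viewed, at most 14 in all, crops included, and the job is handed in when it is done.

```bash
ls; mkdir -p pics; python3 - <<'E'
from station import bot
import cv2
for n in("side","top"):
    cv2.imwrite(f"pics/{n}0.png",bot.read_camera(n)); c=bot.get_calibration(n); print({k:(v if k!='T' else None) for k,v in c.items()}); print(c['T'])
s=bot.observe(); print(s['clock'],s['eef_pos'],s['tcp_rot'],s['grip_width'])
E
```

```text
drive.py
pics
station.py
{'fx': 403.2376327806533, 'fy': 403.2376327806533, 'cx': 251.8653587727487, 'cy': 193.9213381956048, 'distortion': array([0.0065603, 0.       , 0.       , 0.       , 0.       ]), 'T': None}
[[ 0.96748056  0.20379268 -0.14983291  0.40970554]
 [-0.25264165  0.80756158 -0.53293197 -0.52898596]
 [ 0.01239166  0.55345536  0.83278666  0.91960096]
 [ 0.          0.          0.          1.        ]]
{'fx': 353.7420099854349, 'fy': 353.7420099854349, 'cx': 255.15132153699184, 'cy': 190.31164156046154, 'distortion': array([0.01859575, 0.        , 0.        , 0.        , 0.        ]), 'T': None}
[[ 0.04246759  0.97900109 -0.19938248  0.40477125]
 [-0.99909596  0.04200104 -0.00657098  0.04769159]
 [ 0.00194127  0.19948128  0.97989971  0.96897615]
 [ 0.          0.          0.          1.        ]]
0.1 [0.23838622 0.57714425 0.2215513 ] [[-9.24224244e-01  3.81849191e-01 -8.60762595e-04]
 [ 3.81850104e-01  9.24222995e-01 -1.53386633e-03]
 [ 2.09830966e-04 -1.74631873e-03 -9.99998453e-01]] 0.08673667001161856
```

View pics/top0.png

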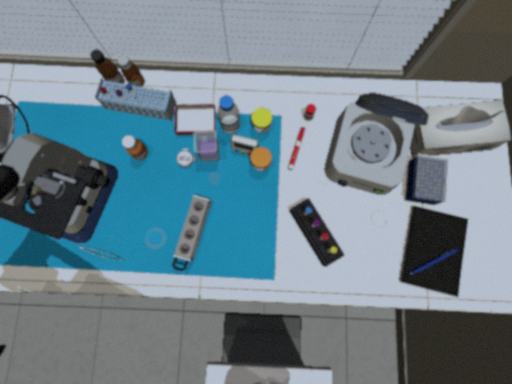

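View pics/side0.png

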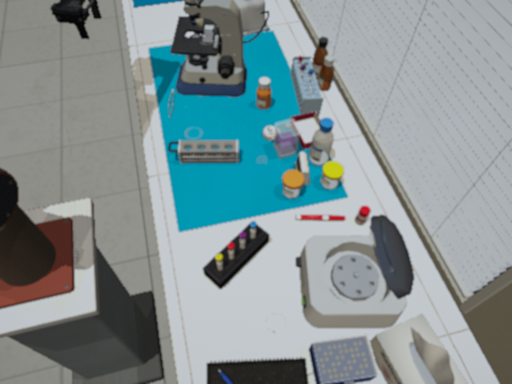

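```bash
cat > h.py <<'E'
import numpy as np, cv2
from station import bot
def proj(n,P):
    c=bot.get_calibration(n);T=np.linalg.inv(c['T']);p=np.atleast_2d(P)@T[:3,:3].T+T[:3,3]
    p=p*[1,-1,-1];K=np.array([[c['fx'],0,c['cx']],[0,c['fy'],c['cy']],[0,0,1]])
    return cv2.projectPoints(p.astype(float),np.zeros(3),np.zeros(3),K,c['distortion'])[0][:,0]
def ray(n,uv):
    c=bot.get_calibration(n);K=np.array([[c['fx'],0,c['cx']],[0,c['fy'],c['cy']],[0,0,1]])
    q=cv2.undistortPoints(np.array([[uv]],float),K,c['distortion'])[0,0]
    d=c['T'][:3,:3]@np.array([q[0],-q[1],-1]);return c['T'][:3,3],d
def atz(n,uv,z):
    o,d=ray(n,uv);return o+d*(z-o[2])/d[2]
HUE={'blue':(100,118),'red':(172,184),'yellow':(22,34),'purple':(135,165)}
def crop(im,x,y,w,h,s): return cv2.resize(im[y:y+h,x:x+w],None,fx=s,fy=s,interpolation=cv2.INTER_CUBIC)
E
python3 - <<'E'
from h import *
t=cv2.imread('pics/top0.png');s=cv2.imread('pics/side0.png')
a=np.vstack([np.hstack([crop(t,160,185,60,90,6)[:, :360],crop(t,285,190,65,80,6)[:480].repeat(1,0) if 0 else cv2.copyMakeBorder(crop(t,285,190,65,80,6),0,60,0,0,0)])])
cv2.imwrite('pics/t1.png',a)
b=np.hstack([crop(s,165,130,80,60,5),crop(s,200,215,75,60,5)[:300]]);cv2.imwrite('pics/s1.png',b)
for n,im,(x,y,w,h) in(('top',t,(285,190,65,80)),('side',s,(200,215,75,75))):
    hs=cv2.cvtColor(im,cv2.COLOR_BGR2HSV)[y:y+h,x:x+w].astype(int)
    for k,(lo,hi) in HUE.items():
        H=hs[...,0].copy(); H[H<8]+=180
        m=(H>=lo)&(H<=hi)&(hs[...,1]>110)&(hs[...,2]>60)
        r,c=np.nonzero(m);print(n,k,m.sum(),c.mean()+x,r.mean()+y,c.std(),r.std())
E
```

```text
top blue 51 308.52941176470586 209.23529411764707 2.0326061815495287 2.015510788119037
top red 51 324.8235294117647 235.68627450980392 1.947405336146688 2.1189175564232974
top yellow 51 333.3529411764706 249.31372549019608 1.9982691472309444 2.043547435398258
top purple 32 316.625 222.09375 1.653594569415369 1.5684262614162006
side blue 34 252.8235294117647 224.8235294117647 1.7568452380080093 1.5618727114531474
side red 51 231.15686274509804 245.68627450980392 2.217334108741518 1.9351262418000514
side yellow 54 219.07407407407408 257.0 2.284017349709124 2.0
side purple 32 242.59375 234.59375 1.6744285405773518 1.5783570373967988
```

View pics/t1.png

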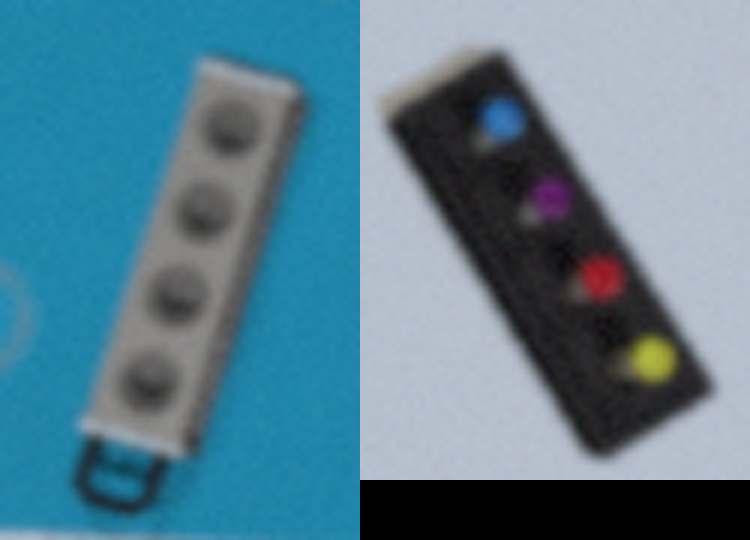

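View pics/s1.png

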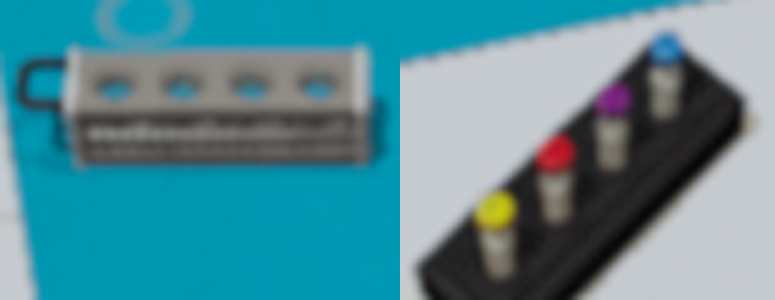

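```bash
python3 - <<'E'
from h import *
caps={'blue':((308.53,209.24),(252.82,224.82)),'red':((324.82,235.69),(231.16,245.69)),'yellow':((333.35,249.31),(219.07,257.0)),'purple':((316.63,222.09),(242.59,234.59))}
def tri(a,b):
    (o,d),(p,e)=ray('top',a),ray('side',b);k=np.linalg.lstsq(np.c_[d,-e],p-o,rcond=None)[0]
    A,B=o+d*k[0],p+e*k[1];return (A+B)/2,np.linalg.norm(A-B)
for k,(a,b) in caps.items(): print(k,*[np.round(v,4) for v in tri(a,b)],atz('top',a,.092).round(4),atz('side',b,.090).round(4))
f=lambda P,x,y,s:[(x+(u+.5)/s-.5,y+(v+.5)/s-.5) for u,v in P]
ht=f([(149,382),(177,296),(204,211),(231,128)],160,185,6)
hs=f([(115,86),(182,86),(250,86),(319,86)],165,130,5)
for a,b in zip(ht,hs): print('hole',atz('top',a,.050).round(4),atz('side',b,.052).round(4))
print('topc',[atz('top',a,.053).round(4) for a in f([(203,58),(302,85),(187,455),(82,428)],160,185,6)])
print('sidec',[atz('side',a,.053).round(4) for a in f([(67,48),(370,48),(375,108),(72,112)],165,130,5)])
# transport block top corners z=.04
print('blk',[atz('top',a,.04).round(4) for a in f([(500-360,52),(390-360,118),(600-360,458),(712-360,388)],285,190,6)])
E
```

```text
blue [ 0.5402 -0.0824  0.0889] 0.0018 [ 0.5406 -0.0819  0.092 ] [ 0.5391 -0.083   0.09  ]
red [ 0.4772 -0.1232  0.0897] 0.0009 [ 0.4766 -0.1228  0.092 ] [ 0.4776 -0.1234  0.09  ]
yellow [ 0.4448 -0.1441  0.0902] 0.0007 [ 0.4444 -0.1437  0.092 ] [ 0.4451 -0.1439  0.09  ]
purple [ 0.5095 -0.1026  0.0908] 0.0001 [ 0.5093 -0.1024  0.092 ] [ 0.5096 -0.1022  0.09  ]
hole [0.4327 0.2284 0.05  ] [0.4317 0.2231 0.052 ]
hole [0.4696 0.2195 0.05  ] [0.4679 0.214  0.052 ]
hole [0.5067 0.2107 0.05  ] [0.5047 0.2048 0.052 ]
hole [0.5436 0.2018 0.05  ] [0.5421 0.1955 0.052 ]
topc [array([0.5736, 0.2159, 0.053 ]), array([0.5634, 0.1717, 0.053 ]), array([0.4029, 0.2093, 0.053 ]), array([0.4122, 0.2545, 0.053 ])]
sidec [array([0.4101, 0.2564, 0.053 ]), array([0.5762, 0.215 , 0.053 ]), array([0.5686, 0.1716, 0.053 ]), array([0.4055, 0.2094, 0.053 ])]
blk [array([ 0.5782, -0.0876,  0.04  ]), array([ 0.5465, -0.0395,  0.04  ]), array([ 0.4037, -0.1324,  0.04  ]), array([ 0.4352, -0.1805,  0.04  ])]
```

```bash
cat >> h.py <<'E'
def go(*P):
    s=bot.observe();R=s['tcp_rot'];print('tool shift',(R.T@(np.array(P)-s['eef_pos'])).round(4),'turn',round(np.degrees(np.arctan2(R[1,1],R[0,1]))-90,2))
E
python3 -c "
from h import *
go(.54,-.082,.2)"
```

```text
tool shift [-0.5305 -0.494   0.0223] turn -22.45
```
"what a row does not reach only later rows make up" - targets from start of command. Max .05 per row: 8 rows = .4m. Send 8 rows toward fractional points; then recompute.

The rows are not in the units I measure in: shifts go in units of 25 mm. I convert before sending: -0.24 m is -9.6, -0.226 m is -9.04.

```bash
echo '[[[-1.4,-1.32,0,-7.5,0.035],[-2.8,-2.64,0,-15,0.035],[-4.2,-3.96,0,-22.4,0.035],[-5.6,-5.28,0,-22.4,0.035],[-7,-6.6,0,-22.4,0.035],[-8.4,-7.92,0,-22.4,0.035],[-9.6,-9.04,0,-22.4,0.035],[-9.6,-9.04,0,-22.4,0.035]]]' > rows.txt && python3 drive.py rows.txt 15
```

```text
refused: ROWS must be a list of rows, each a list of 5 numbers. Nothing was moved.
```

The error is about the shape of the input: a list of rows, each a list of 5 numbers. Fixing that and sending the same move.

```bash
echo '[[-1.4,-1.32,0,-7.5,0.035],[-2.8,-2.64,0,-15,0.035],[-4.2,-3.96,0,-22.4,0.035],[-5.6,-5.28,0,-22.4,0.035],[-7,-6.6,0,-22.4,0.035],[-8.4,-7.92,0,-22.4,0.035],[-9.6,-9.04,0,-22.4,0.035],[-9.6,-9.04,0,-22.4,0.035]]' > rows.txt && python3 drive.py rows.txt 15; python3 -c "
from h import *
go(.54,-.082,.2)"
```

```text
clock: 0.9
eef_pos: [0.3757, 0.2732, 0.2223]
tcp_rot: [[-1.0, 0.006, 0.0], [0.006, 1.0, -0.002], [-0.0, -0.002, -1.0]]
force: [0.8, 1.5, 0.0]
grip_width: 0.037
finger_force: 0.0
tool shift [-0.1665 -0.3542  0.023 ] turn -0.36
```

Converted, -0.35 m is -14, -0.31 m is -12.4.

```bash
echo '[[-0.8,-1.8,0,0,0.035],[-1.6,-3.6,0,0,0.035],[-2.4,-5.4,0,0,0.035],[-3.2,-7.2,0,0,0.035],[-4,-9,0,0,0.035],[-4.8,-10.8,0,0,0.035],[-5.6,-12.4,0.4,0,0.035],[-6.4,-14,0.8,0,0.035]]' > rows.txt && python3 drive.py rows.txt; echo '[[-0.24,-0.16,0,0,0.035],[-0.24,-0.16,0,0,0.035]]' > rows.txt && python3 drive.py rows.txt;python3 -c "
from h import *
go(.54,-.082,.071)"
```

```text
clock: 1.7
eef_pos: [0.5349, -0.0741, 0.2024]
tcp_rot: [[-1.0, 0.001, 0.001], [0.001, 1.0, 0.0], [-0.001, 0.0, -1.0]]
force: [1.0, 0.4, 0.0]
grip_width: 0.0349
finger_force: 0.0
clock: 1.9
eef_pos: [0.54, -0.0771, 0.2016]
tcp_rot: [[-1.0, 0.003, -0.002], [0.003, 1.0, 0.001], [0.002, 0.001, -1.0]]
force: [0.3, -0.3, -0.0]
grip_width: 0.0351
finger_force: 0.0
tool shift [-0.0002 -0.005   0.1306] turn -0.15
```

```bash
echo '[[0,-0.16,1.6,0,0.035],[0,-0.16,3.2,0,0.035],[0,-0.16,3.2,0,0.035],[0,-0.16,3.2,0,0.035]]' > rows.txt && python3 drive.py rows.txt; python3 -c "
from h import *
go(.54,-.082,.071)
cv2.imwrite('pics/t2.png',np.vstack([crop(bot.read_camera('top'),270,170,100,60,5),crop(bot.read_camera('side'),205,190,100,60,5)]))"
```

```text
clock: 2.3
eef_pos: [0.5393, -0.0793, 0.1228]
tcp_rot: [[-1.0, -0.001, -0.002], [-0.001, 1.0, 0.001], [0.002, 0.001, -1.0]]
force: [0.0, 0.7, -0.1]
grip_width: 0.035
finger_force: 0.0
tool shift [-0.0008 -0.0028  0.0518] turn 0.05
```

View pics/t2.png

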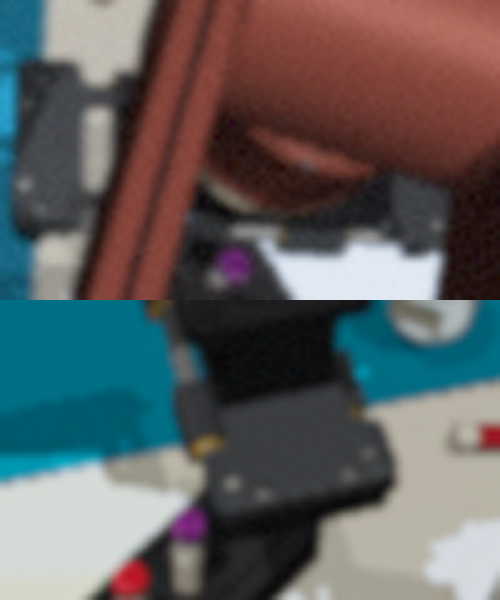

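The gripper hides the blue cap; purple (235,265 in the top crop) remains clear of it. Descend and grip.

Converted, 0.05 m is 2, 0.025 m is 1.

```bash
echo '[[0,-0.08,1,0,0.035],[0,-0.08,2,0,0.035],[0,-0.08,2,0,0.035],[0,-0.08,2,0,0.01],[0,-0.08,2,0,0.005],[0,-0.08,2,0,0.005],[0,-0.08,2,0,0.005],[0,-0.08,2,0,0.005]]' > rows.txt && python3 drive.py rows.txt 15
```

```text
clock: 3.2
eef_pos: [0.541, -0.0833, 0.074]
tcp_rot: [[-1.0, 0.001, 0.003], [0.001, 1.0, -0.001], [-0.003, -0.001, -1.0]]
force: [0.1, 0.1, 5.3]
grip_width: 0.0147
finger_force: 15.0
```

```bash
echo '[[0,0,-1.6,0,0.005],[0,0,-3.2,0,0.005],[0,0,-4.8,0,0.005],[0,0,-5.6,0,0.005],[0,0,-5.6,0,0.005]]' > rows.txt && python3 drive.py rows.txt; python3 -c "
from h import *
go(.4331,.2263,.2)
cv2.imwrite('pics/s3.png',crop(bot.read_camera('side'),190,170,120,100,6))"
```

```text
clock: 3.7
eef_pos: [0.5421, -0.0837, 0.2168]
tcp_rot: [[-1.0, 0.001, 0.007], [0.001, 1.0, -0.002], [-0.007, -0.002, -1.0]]
force: [0.4, -0.1, -1.4]
grip_width: 0.0149
finger_force: 15.0
tool shift [0.1094 0.31   0.0154] turn -0.05
```

View pics/s3.png

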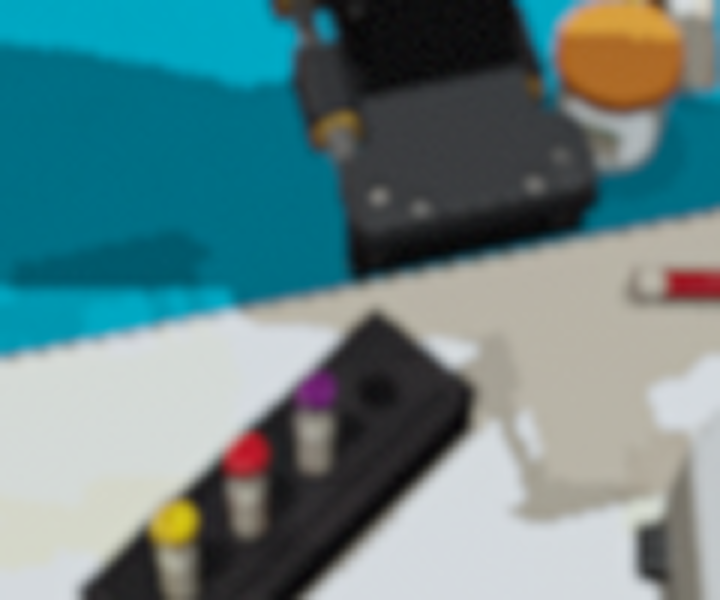

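The blue tube has left its hole (now dark at (376,388) in the crop); the tube itself is hidden by the gripper. I'll use the hole to register the block.

```bash
python3 -c "
from h import *
print(atz('side',(190+376.5/6-.5,170+388.5/6-.5),.04))"
echo '[[0.64,1.8,0,0,0.005],[1.28,3.6,0,0,0.005],[1.92,5.4,0,0,0.005],[2.56,7.2,0,0,0.005],[3.2,9,0,0,0.005],[3.84,10.8,0,0,0.005],[4.36,12.4,0,0,0.005],[4.36,12.4,0,0,0.005]]' > rows.txt && python3 drive.py rows.txt; echo '[[0,0,0,0,0.005],[0,0,0,0,0.005]]' > rows.txt && python3 drive.py rows.txt; python3 -c "
from h import *
go(.4331,.2263,.2)
cv2.imwrite('pics/st4.png',np.vstack([crop(bot.read_camera('side'),150,90,130,90,4),crop(bot.read_camera('top'),150,170,130,60,4)]))"
```

```text
[ 0.53882975 -0.0813924   0.04      ]
clock: 4.55
eef_pos: [0.4279, 0.2308, 0.2102]
tcp_rot: [[-1.0, -0.005, -0.004], [-0.005, 1.0, 0.001], [0.004, 0.001, -1.0]]
force: [-0.1, -0.4, -0.7]
grip_width: 0.0146
finger_force: 15.0
clock: 4.75
eef_pos: [0.4307, 0.2261, 0.2112]
tcp_rot: [[-1.0, 0.001, -0.002], [0.001, 1.0, -0.001], [0.002, -0.001, -1.0]]
force: [0.1, 0.1, 0.6]
grip_width: 0.0148
finger_force: 15.0
tool shift [-0.0024  0.0002  0.0112] turn -0.08
```

View pics/st4.png

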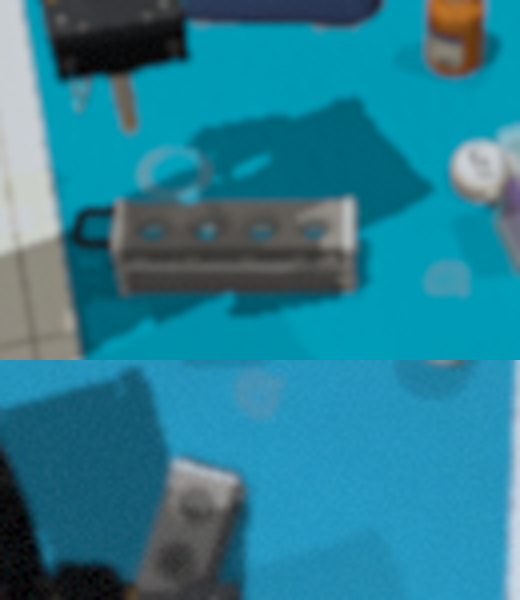

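The tube hangs below the gripper, visible from (121,75) to (130,130) in the side crop; compute its lean.

```bash
cat >> h.py <<'E'
def tubepx(y0,y1,x0,x1,name,thr=None):
    pass
E
python3 -c "
from h import *
f=lambda u,v:(150+(u+.5)/4-.5,90+(v+.5)/4-.5)
e=bot.observe()['eef_pos'];print(e)
b=proj('side',[[.4315,.2263,z] for z in (.148,.160,.18,.2,.21)]);print(((b-[150,90])*4).round(1))
print(atz('side',f(129,127),.151),atz('side',f(121,78),.185))
print(np.mean([bot.observe()['eef_pos'] for _ in range(5)],0))
im=bot.read_camera('side')
print(im[108:124,174:188].astype(int)[...,2])
"
```

```text
[0.431321   0.22582011 0.21181288]
[[131.5 127.3]
 [129.1 114.2]
 [124.9  91.8]
 [120.6  68.7]
 [118.4  56.8]]
[0.42917059 0.22559808 0.151     ] [0.43017731 0.23533946 0.185     ]
[0.431321   0.22582011 0.21181288]
[[  2   0  10  20  39  51  55  52  44  24   5   0   0   0]
 [  0   0   3  38  69  83  87  82  70  45   8   0   0   0]
 [  0   0   0  47  83 100 104  98  86  59  13   0   0   0]
 [  0   0   0  46  85 103 107 102  90  64  22   0   0   0]
 [  0   0   0  40  81 101 107 103  92  67  29   0   0   0]
 [  0   0   0  28  71  97 105 103  92  71  35   0   0   0]
 [  0   0   0  13  60  91 104 103  95  76  45   0   0   0]
 [  0   0   0   0  51  86 103 104  98  83  54   8   0   0]
 [  0   0   0   0  44  81 101 105 102  90  63  17   0   0]
 [  0   0   0   0  32  74  98 105 103  91  63  19   0   0]
 [  0   0   0   0  16  64  95 106 104  92  65  27   0   0]
 [  0   0   0   0   1  58  93 108 107  96  72  31   0   0]
 [  0   0   0   0   0  49  90 108 109 100  74  36   0   0]
 [  0   0   0   0   0  41  81 103 107  99  74  37   0   0]
 [  0   0   0   0   0  20  59  84  91  85  60  22   0   0]
 [  0   0   0   0   0   0  21  49  60  54  32   0   0   0]]
```

Converted, 0.06 m is 2.4, -0.003 m is -0.12.

```bash
echo '[[-0.12,0,1.2,0,0.005],[-0.12,0,2.4,0,0.005],[-0.12,0,3.4,0,0.005],[-0.12,0,3.4,0,0.005],[-0.12,0,3.4,0,0.005]]' > rows.txt && python3 drive.py rows.txt; python3 -c "
from h import *
go(.4341,.2263,.0695)
cv2.imwrite('pics/st5.png',np.hstack([crop(bot.read_camera('side'),160,110,75,70,5),crop(bot.read_camera('top'),150,190,75,70,5)]))"
```

```text
clock: 5.4
eef_pos: [0.4344, 0.2264, 0.1278]
tcp_rot: [[-1.0, 0.002, -0.001], [0.002, 1.0, -0.0], [0.001, -0.0, -1.0]]
force: [0.1, -0.0, 1.1]
grip_width: 0.0151
finger_force: 15.0
tool shift [ 0.0003 -0.      0.0583] turn -0.13
```

View pics/st5.png

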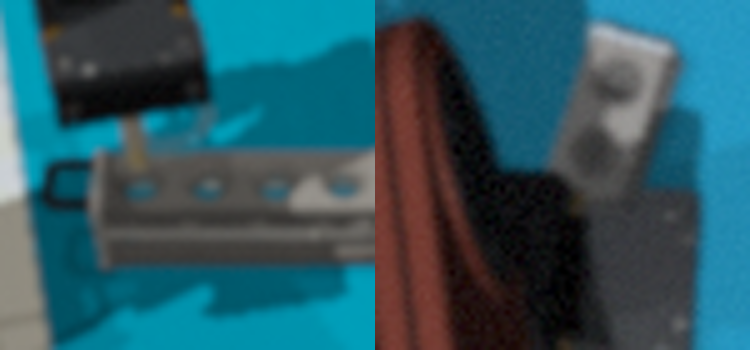

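The tube's bottom (139,170) is just above the first hole (141,187), lined up within 1–2 mm. Descend.

```bash
echo '[[0,0,0.6,0,0.005],[0,0,1.2,0,0.005],[0,0,1.6,0,0.005],[0,0,1.88,0,0.005],[0,0,2,0,0.005]]' > rows.txt && python3 drive.py rows.txt; echo '[[0,0,0.12,0,0.005],[0,0,0.2,0,0.005],[0,0,0.2,0,0.005]]' > rows.txt && python3 drive.py rows.txt
```

```text
clock: 6.0
eef_pos: [0.4343, 0.2271, 0.0776]
tcp_rot: [[-1.0, 0.001, 0.0], [0.001, 1.0, 0.0], [-0.0, 0.0, -1.0]]
force: [-1.0, 0.1, -1.0]
grip_width: 0.0149
finger_force: 15.0
clock: 6.3
eef_pos: [0.4342, 0.2271, 0.0726]
tcp_rot: [[-1.0, 0.001, 0.0], [0.001, 1.0, 0.0], [-0.0, 0.0, -1.0]]
force: [0.3, -0.7, -0.4]
grip_width: 0.0152
finger_force: 15.0
```

Converted, 0.003 m is 0.12, 0.002 m is 0.08.

```bash
echo '[[0,0,0.08,0,0.005],[0,0,0.12,0,0.005],[0,0,0.12,0,0.005]]' > rows.txt && python3 drive.py rows.txt; echo '[[0,0,0.04,0,0.005],[0,0,0.08,0,0.005],[0,0,0.08,0,0.005]]' > rows.txt && python3 drive.py rows.txt
```

```text
clock: 6.6
eef_pos: [0.4347, 0.2272, 0.0701]
tcp_rot: [[-1.0, 0.001, 0.001], [0.001, 1.0, 0.0], [-0.001, 0.0, -1.0]]
force: [-0.3, 0.3, 2.4]
grip_width: 0.0146
finger_force: 15.0
clock: 6.9
eef_pos: [0.4362, 0.2277, 0.0697]
tcp_rot: [[-1.0, 0.001, 0.004], [0.001, 1.0, 0.001], [-0.004, 0.001, -1.0]]
force: [-0.8, -0.7, 10.3]
grip_width: 0.0149
finger_force: 15.0
```

Converted, -0.13 m is -5.2, -0.09 m is -3.6.

```bash
echo '[[0,0,-0.04,0,0.035],[0,0,-0.04,0,0.035],[0,0,-0.04,0,0.035],[0,0,-1.6,0,0.035],[0,0,-3.6,0,0.035],[0,0,-5.2,0,0.035],[0,0,-5.2,0,0.035]]' > rows.txt && python3 drive.py rows.txt; python3 -c "
from h import *
go(.4772,-.1232,.2)"
```

```text
clock: 7.6
eef_pos: [0.4377, 0.2283, 0.204]
tcp_rot: [[-1.0, 0.001, 0.01], [0.001, 1.0, 0.003], [-0.01, 0.003, -1.0]]
force: [0.9, 0.0, 0.9]
grip_width: 0.0351
finger_force: 0.0
tool shift [-0.0397 -0.3515  0.0032] turn -0.04
```

Converted, -0.01 m is -0.4, -0.35 m is -14.

```bash
echo '[[-0.2,-1.8,0,0,0.035],[-0.4,-3.6,0,0,0.035],[-0.64,-5.4,0,0,0.035],[-0.84,-7.2,0,0,0.035],[-1.08,-9,0,0,0.035],[-1.32,-10.8,0,0,0.035],[-1.52,-12.4,0,0,0.035],[-1.68,-14,0,0,0.035]]' > rows.txt && python3 drive.py rows.txt; echo '[[0,0,0.8,0,0.035],[0,0,2,0,0.035],[0,0,2.8,0,0.035],[0,0,2.8,0,0.035],[0,0,2.8,0,0.035]]' > rows.txt && python3 drive.py rows.txt; python3 -c "
from h import *
go(.4772,-.1232,.072)
cv2.imwrite('pics/st6.png',np.hstack([crop(bot.read_camera('side'),160,110,75,70,5),crop(bot.read_camera('top'),150,190,75,70,5)]))"
```

```text
clock: 8.4
eef_pos: [0.4752, -0.1246, 0.1963]
tcp_rot: [[-1.0, 0.001, -0.001], [0.001, 1.0, 0.001], [0.001, 0.001, -1.0]]
force: [0.8, -0.4, 0.0]
grip_width: 0.0351
finger_force: 0.0
clock: 8.9
eef_pos: [0.4753, -0.1227, 0.1269]
tcp_rot: [[-1.0, 0.001, -0.002], [0.001, 1.0, 0.001], [0.002, 0.001, -1.0]]
force: [0.6, 0.6, 0.0]
grip_width: 0.035
finger_force: 0.0
tool shift [-0.002  -0.0005  0.0549] turn -0.04
```

View pics/st6.png

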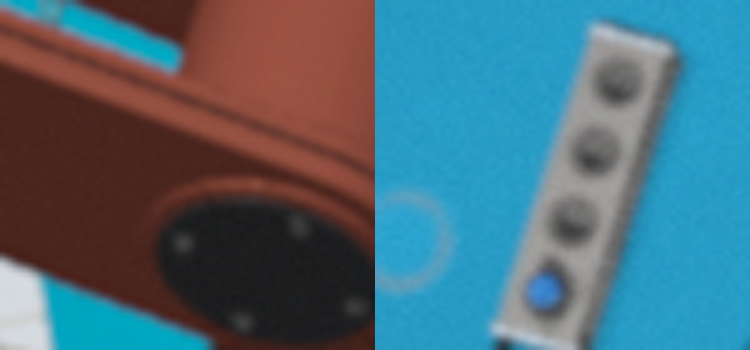

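Blue stands in the first place (cap at (547,291) in the top crop). On to red.

Converted, -0.0015 m is -0.06, 0.054 m is 2.16.

```bash
echo '[[-0.06,-0.02,1,0,0.035],[-0.06,-0.02,2.16,0,0.035],[-0.06,-0.02,2.16,0,0.035],[-0.06,-0.02,2.16,0,0.01],[-0.06,-0.02,2.16,0,0.005],[-0.06,-0.02,2.16,0,0.005],[-0.06,-0.02,2.16,0,0.005]]' > rows.txt && python3 drive.py rows.txt 15; echo '[[0,0,-1.6,0,0.005],[0,0,-3.2,0,0.005],[0,0,-4.8,0,0.005],[0,0,-5.6,0,0.005],[0,0,-5.6,0,0.005]]' > rows.txt && python3 drive.py rows.txt; python3 -c "
from h import *
go(.4710,.2180,.212)"
```

```text
clock: 9.7
eef_pos: [0.4784, -0.1239, 0.075]
tcp_rot: [[-1.0, 0.001, 0.002], [0.001, 1.0, -0.001], [-0.002, -0.001, -1.0]]
force: [0.1, 0.4, 3.3]
grip_width: 0.0149
finger_force: 15.1
clock: 10.2
eef_pos: [0.4798, -0.1245, 0.2182]
tcp_rot: [[-1.0, 0.001, 0.008], [0.001, 1.0, -0.003], [-0.008, -0.003, -1.0]]
force: [-0.1, -0.1, 0.6]
grip_width: 0.0148
finger_force: 15.2
tool shift [0.0091 0.3425 0.005 ] turn -0.05
```

Converted, 0.342 m is 13.68, 0.31 m is 12.4.

```bash
echo '[[0.04,1.8,0,0,0.005],[0.08,3.6,0,0,0.005],[0.12,5.4,0,0,0.005],[0.16,7.2,0,0,0.005],[0.2,9,0,0,0.005],[0.24,10.8,0,0,0.005],[0.28,12.4,0,0,0.005],[0.28,13.68,0,0,0.005]]' > rows.txt && python3 drive.py rows.txt;  echo '[[0,0,1.2,0,0.005],[0,0,2.4,0,0.005],[0,0,3.4,0,0.005],[0,0,3.4,0,0.005],[0,0,3.4,0,0.005]]' > rows.txt && python3 drive.py rows.txt; python3 -c "
from h import *
go(.4710,.2182,.07)
cv2.imwrite('pics/st7.png',crop(bot.read_camera('side'),160,110,75,70,6))"
```

```text
clock: 11.0
eef_pos: [0.4693, 0.2206, 0.2121]
tcp_rot: [[-1.0, -0.0, -0.002], [-0.0, 1.0, -0.0], [0.002, -0.0, -1.0]]
force: [0.5, -0.3, -1.2]
grip_width: 0.0149
finger_force: 15.2
clock: 11.5
eef_pos: [0.4699, 0.2183, 0.1278]
tcp_rot: [[-1.0, 0.001, -0.002], [0.001, 1.0, -0.001], [0.002, -0.001, -1.0]]
force: [0.5, 0.0, -0.2]
grip_width: 0.0148
finger_force: 15.2
tool shift [-0.0012 -0.      0.0578] turn -0.05
```

View pics/st7.png

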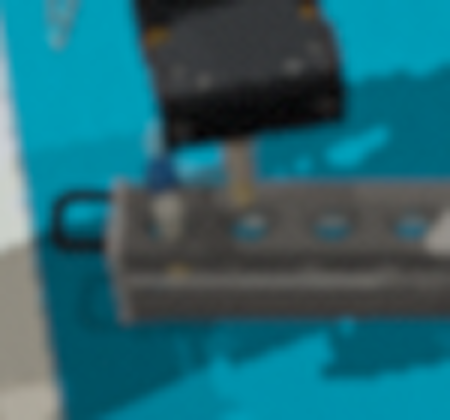

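Red bottom at (241,200), about 1–1.5 mm short in x of hole 2 (249,226); blue stands straight. Correct and descend.

```bash
echo '[[-0.06,0,0.6,0,0.005],[-0.06,0,1.2,0,0.005],[-0.06,0,1.6,0,0.005],[-0.06,0,1.88,0,0.005],[-0.06,0,2,0,0.005]]' > rows.txt && python3 drive.py rows.txt; echo '[[0,0,0.12,0,0.005],[0,0,0.24,0,0.005],[0,0,0.32,0,0.005],[0,0,0.32,0,0.005]]' > rows.txt && python3 drive.py rows.txt
```

```text
clock: 12.05
eef_pos: [0.4714, 0.2183, 0.0772]
tcp_rot: [[-1.0, 0.001, -0.002], [0.001, 1.0, -0.001], [0.002, -0.001, -1.0]]
force: [0.1, 0.1, 0.6]
grip_width: 0.015
finger_force: 15.2
clock: 12.45
eef_pos: [0.4727, 0.2187, 0.0711]
tcp_rot: [[-1.0, 0.001, 0.001], [0.001, 1.0, 0.0], [-0.001, 0.0, -1.0]]
force: [-0.2, -0.2, 1.3]
grip_width: 0.0151
finger_force: 15.2
```

```bash
echo '[[0,0,0.04,0,0.005],[0,0,0.08,0,0.005],[0,0,0.08,0,0.005]]' > rows.txt && python3 drive.py rows.txt
```

```text
clock: 12.75
eef_pos: [0.4741, 0.219, 0.0707]
tcp_rot: [[-1.0, 0.001, 0.004], [0.001, 1.0, 0.001], [-0.004, 0.001, -1.0]]
force: [-0.3, -0.2, 9.6]
grip_width: 0.0149
finger_force: 15.0
```

Seated. Release; on to yellow (0.4448, -0.1441).

Converted, -0.13 m is -5.2, -0.09 m is -3.6.

```bash
echo '[[0,0,-0.04,0,0.035],[0,0,-0.04,0,0.035],[0,0,-0.04,0,0.035],[0,0,-1.6,0,0.035],[0,0,-3.6,0,0.035],[0,0,-5.2,0,0.035],[0,0,-5.2,0,0.035]]' > rows.txt && python3 drive.py rows.txt; echo '[[0.12,-1.8,0,0,0.035],[0.24,-3.6,0,0,0.035],[0.4,-5.4,0,0,0.035],[0.56,-7.2,0,0,0.035],[0.72,-9,0,0,0.035],[0.84,-10.8,0,0,0.035],[0.96,-12.6,0,0,0.035],[1.08,-14.4,0,0,0.035]]' > rows.txt && python3 drive.py rows.txt; echo '[[0,0,0.8,0,0.035],[0,0,2,0,0.035],[0,0,2.8,0,0.035],[0,0,2.8,0,0.035],[0,0,2.8,0,0.035]]' > rows.txt && python3 drive.py rows.txt; python3 -c "
from h import *
go(.4448,-.1441,.073)"
```

```text
clock: 13.45
eef_pos: [0.4758, 0.2197, 0.2053]
tcp_rot: [[-1.0, 0.001, 0.011], [0.001, 1.0, 0.003], [-0.011, 0.003, -1.0]]
force: [0.6, 0.4, 0.1]
grip_width: 0.0349
finger_force: 0.0
clock: 14.25
eef_pos: [0.4439, -0.143, 0.1976]
tcp_rot: [[-1.0, 0.001, -0.001], [0.001, 1.0, 0.001], [0.001, 0.001, -1.0]]
force: [0.4, -0.1, 0.2]
grip_width: 0.035
finger_force: 0.0
clock: 14.75
eef_pos: [0.4443, -0.1412, 0.1281]
tcp_rot: [[-1.0, 0.001, -0.002], [0.001, 1.0, 0.001], [0.002, 0.001, -1.0]]
force: [0.9, 0.0, 0.0]
grip_width: 0.0348
finger_force: 0.0
tool shift [-0.0006 -0.003   0.0551] turn -0.04
```

```bash
echo '[[-0.02,-0.12,1,0,0.035],[-0.02,-0.12,2.16,0,0.035],[-0.02,-0.12,2.16,0,0.035],[-0.02,-0.12,2.16,0,0.01],[-0.02,-0.12,2.16,0,0.005],[-0.02,-0.12,2.16,0,0.005],[-0.02,-0.12,2.16,0,0.005]]' > rows.txt && python3 drive.py rows.txt 15; echo '[[0,0,-1.6,0,0.005],[0,0,-3.2,0,0.005],[0,0,-4.8,0,0.005],[0,0,-5.6,0,0.005],[0,0,-5.6,0,0.005]]' > rows.txt && python3 drive.py rows.txt; python3 -c "
from h import *
go(.5082,.2095,.212)"
```

```text
clock: 15.45
eef_pos: [0.4463, -0.1449, 0.076]
tcp_rot: [[-1.0, 0.001, 0.002], [0.001, 1.0, -0.001], [-0.002, -0.001, -1.0]]
force: [0.0, 0.1, 3.4]
grip_width: 0.0147
finger_force: 15.0
clock: 15.95
eef_pos: [0.4476, -0.1456, 0.2191]
tcp_rot: [[-1.0, 0.001, 0.007], [0.001, 1.0, -0.004], [-0.007, -0.004, -1.0]]
force: [0.0, -0.2, 0.1]
grip_width: 0.0148
finger_force: 15.0
tool shift [-0.0603  0.3552  0.0062] turn -0.04
```

```bash
echo '[[-0.32,1.8,0,0,0.005],[-0.64,3.6,0,0,0.005],[-0.96,5.4,0,0,0.005],[-1.28,7.2,0,0,0.005],[-1.6,9,0,0,0.005],[-1.92,10.8,0,0,0.005],[-2.24,12.6,0,0,0.005],[-2.52,14.16,0,0,0.005]]' > rows.txt && python3 drive.py rows.txt;  echo '[[0,0,1.2,0,0.005],[0,0,2.4,0,0.005],[0,0,3.4,0,0.005],[0,0,3.4,0,0.005],[0,0,3.4,0,0.005]]' > rows.txt && python3 drive.py rows.txt; python3 -c "
from h import *
go(.5082,.2095,.07)
cv2.imwrite('pics/st8.png',crop(bot.read_camera('side'),160,110,75,70,6))"
```

```text
clock: 16.75
eef_pos: [0.5078, 0.2117, 0.213]
tcp_rot: [[-1.0, 0.0, -0.002], [0.0, 1.0, -0.0], [0.002, -0.0, -1.0]]
force: [0.5, -0.3, -0.2]
grip_width: 0.0149
finger_force: 15.0
clock: 17.25
eef_pos: [0.5079, 0.2093, 0.1288]
tcp_rot: [[-1.0, 0.001, -0.002], [0.001, 1.0, -0.001], [0.002, -0.001, -1.0]]
force: [-0.1, -0.3, -0.2]
grip_width: 0.015
finger_force: 15.0
tool shift [-0.0005  0.0002  0.0588] turn -0.05
```

View pics/st8.png

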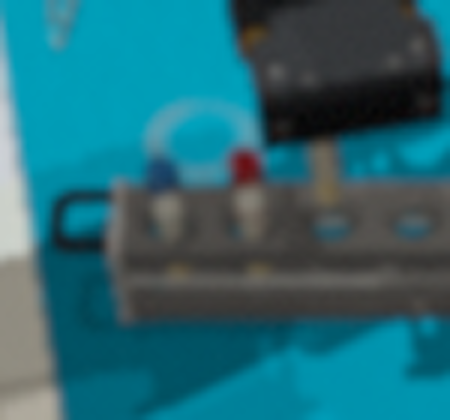

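Blue and red stand straight; yellow's bottom (326,200) is about 1 mm short of hole 3 (332,226). Descend.

Converted, 0.05 m is 2, 0.047 m is 1.88.

```bash
echo '[[-0.02,0,0.6,0,0.005],[-0.02,0,1.2,0,0.005],[-0.02,0,1.6,0,0.005],[-0.02,0,1.88,0,0.005],[-0.02,0,2,0,0.005]]' > rows.txt && python3 drive.py rows.txt; echo '[[0,0,0.12,0,0.005],[0,0,0.24,0,0.005],[0,0,0.32,0,0.005],[0,0,0.32,0,0.005]]' > rows.txt && python3 drive.py rows.txt; echo '[[0,0,0.04,0,0.005],[0,0,0.08,0,0.005],[0,0,0.08,0,0.005]]' > rows.txt && python3 drive.py rows.txt
```

```text
clock: 17.8
eef_pos: [0.5084, 0.2093, 0.0782]
tcp_rot: [[-1.0, 0.001, -0.002], [0.001, 1.0, -0.0], [0.002, -0.0, -1.0]]
force: [-0.1, 0.3, -0.3]
grip_width: 0.0153
finger_force: 15.0
clock: 18.2
eef_pos: [0.5097, 0.2096, 0.0721]
tcp_rot: [[-1.0, 0.001, 0.001], [0.001, 1.0, 0.0], [-0.001, 0.0, -1.0]]
force: [0.3, -0.4, 0.6]
grip_width: 0.0148
finger_force: 15.0
clock: 18.5
eef_pos: [0.511, 0.2099, 0.0717]
tcp_rot: [[-1.0, 0.001, 0.004], [0.001, 1.0, 0.001], [-0.004, 0.001, -1.0]]
force: [0.7, -1.0, 9.2]
grip_width: 0.0147
finger_force: 15.0
```

Seated (9 N). Release; on to purple (0.5095, -0.1026).

```bash
echo '[[0,0,-0.04,0,0.035],[0,0,-0.04,0,0.035],[0,0,-0.04,0,0.035],[0,0,-1.6,0,0.035],[0,0,-3.6,0,0.035],[0,0,-5.2,0,0.035],[0,0,-5.2,0,0.035]]' > rows.txt && python3 drive.py rows.txt; echo '[[0,-1.8,0,0,0.035],[0,-3.6,0,0,0.035],[0,-5.4,0,0,0.035],[0,-7.2,0,0,0.035],[0,-9,0,0,0.035],[0,-10.8,0,0,0.035],[0,-12.48,0,0,0.035],[0,-12.48,0,0,0.035]]' > rows.txt && python3 drive.py rows.txt; echo '[[0,0,0.8,0,0.035],[0,0,2,0,0.035],[0,0,2.8,0,0.035],[0,0,2.8,0,0.035],[0,0,2.8,0,0.035]]' > rows.txt && python3 drive.py rows.txt; python3 -c "
from h import *
go(.5095,-.1026,.073)"
```

```text
clock: 19.2
eef_pos: [0.5129, 0.2105, 0.2066]
tcp_rot: [[-1.0, 0.001, 0.011], [0.001, 1.0, 0.003], [-0.011, 0.003, -1.0]]
force: [1.0, 0.0, 0.1]
grip_width: 0.0347
finger_force: 0.0
clock: 20.0
eef_pos: [0.5081, -0.107, 0.1985]
tcp_rot: [[-1.0, 0.006, -0.001], [0.006, 1.0, -0.001], [0.001, -0.001, -1.0]]
force: [0.3, 0.1, 0.5]
grip_width: 0.0348
finger_force: 0.0
clock: 20.5
eef_pos: [0.5084, -0.1018, 0.1291]
tcp_rot: [[-1.0, 0.0, -0.001], [0.0, 1.0, 0.001], [0.001, 0.001, -1.0]]
force: [-0.3, -1.1, -0.4]
grip_width: 0.0353
finger_force: 0.0
tool shift [-0.0011 -0.0008  0.0561] turn -0.02
```

Converted, 0.055 m is 2.2, 0.025 m is 1.

```bash
echo '[[-0.04,-0.04,1,0,0.035],[-0.04,-0.04,2.2,0,0.035],[-0.04,-0.04,2.2,0,0.035],[-0.04,-0.04,2.2,0,0.01],[-0.04,-0.04,2.2,0,0.005],[-0.04,-0.04,2.2,0,0.005],[-0.04,-0.04,2.2,0,0.005]]' > rows.txt && python3 drive.py rows.txt 15; echo '[[0,0,-1.6,0,0.005],[0,0,-3.2,0,0.005],[0,0,-4.8,0,0.005],[0,0,-5.6,0,0.005],[0,0,-5.6,0,0.005]]' > rows.txt && python3 drive.py rows.txt; python3 -c "
from h import *
go(.5455,.2005,.212)"
```

```text
clock: 21.2
eef_pos: [0.511, -0.1039, 0.0761]
tcp_rot: [[-1.0, 0.001, 0.003], [0.001, 1.0, -0.001], [-0.003, -0.001, -1.0]]
force: [-0.3, -1.7, 2.8]
grip_width: 0.0147
finger_force: 15.0
clock: 21.7
eef_pos: [0.5123, -0.1044, 0.2194]
tcp_rot: [[-1.0, 0.001, 0.008], [0.001, 1.0, -0.003], [-0.008, -0.003, -1.0]]
force: [0.5, 0.5, -0.3]
grip_width: 0.0151
finger_force: 15.0
tool shift [-0.0329  0.3049  0.0068] turn -0.04
```

Converted, 0.304 m is 12.16, 0.27 m is 10.8.

```bash
echo '[[-0.2,1.8,0,0,0.005],[-0.4,3.6,0,0,0.005],[-0.6,5.4,0,0,0.005],[-0.8,7.2,0,0,0.005],[-1,9,0,0,0.005],[-1.2,10.8,0,0,0.005],[-1.44,12.16,0,0,0.005],[-1.44,12.16,0,0,0.005]]' > rows.txt && python3 drive.py rows.txt;  echo '[[0,0,1.2,0,0.005],[0,0,2.4,0,0.005],[0,0,3.4,0,0.005],[0,0,3.4,0,0.005],[0,0,3.4,0,0.005]]' > rows.txt && python3 drive.py rows.txt; python3 -c "
from h import *
go(.5455,.2005,.07)
cv2.imwrite('pics/st9.png',crop(bot.read_camera('side'),170,110,75,70,6))"
```

```text
clock: 22.5
eef_pos: [0.5452, 0.2044, 0.2129]
tcp_rot: [[-1.0, -0.004, -0.002], [-0.004, 1.0, 0.001], [0.002, 0.001, -1.0]]
force: [-0.3, -0.6, 0.4]
grip_width: 0.0147
finger_force: 15.0
clock: 23.0
eef_pos: [0.5455, 0.1997, 0.1289]
tcp_rot: [[-1.0, 0.001, -0.002], [0.001, 1.0, -0.001], [0.002, -0.001, -1.0]]
force: [0.4, -0.5, 0.7]
grip_width: 0.0146
finger_force: 15.0
tool shift [-0.0001  0.0008  0.0589] turn -0.08
```

View pics/st9.png

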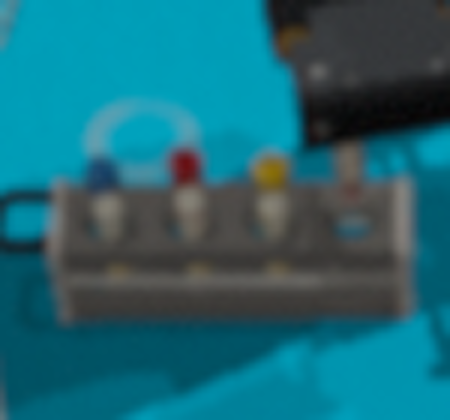

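Three tubes are upright; purple's bottom (349,197) is over hole 4 (352,225). Descend.

```bash
echo '[[0,0.04,0.6,0,0.005],[0,0.04,1.2,0,0.005],[0,0.04,1.6,0,0.005],[0,0.04,1.88,0,0.005],[0,0.04,2,0,0.005]]' > rows.txt && python3 drive.py rows.txt; echo '[[0,0,0.12,0,0.005],[0,0,0.24,0,0.005],[0,0,0.32,0,0.005],[0,0,0.32,0,0.005]]' > rows.txt && python3 drive.py rows.txt; echo '[[0,0,0.04,0,0.005],[0,0,0.08,0,0.005],[0,0,0.08,0,0.005]]' > rows.txt && python3 drive.py rows.txt
```

```text
clock: 23.55
eef_pos: [0.5453, 0.2013, 0.0781]
tcp_rot: [[-1.0, 0.001, -0.002], [0.001, 1.0, -0.0], [0.002, -0.0, -1.0]]
force: [-0.4, -0.5, 0.7]
grip_width: 0.0151
finger_force: 15.0
clock: 23.95
eef_pos: [0.5468, 0.2016, 0.0722]
tcp_rot: [[-1.0, 0.001, 0.001], [0.001, 1.0, 0.0], [-0.001, 0.0, -1.0]]
force: [-0.1, -0.7, 2.2]
grip_width: 0.0147
finger_force: 15.0
clock: 24.25
eef_pos: [0.5481, 0.2018, 0.0719]
tcp_rot: [[-1.0, 0.001, 0.004], [0.001, 1.0, 0.001], [-0.004, 0.001, -1.0]]
force: [-0.3, -0.8, 9.0]
grip_width: 0.015
finger_force: 15.0
```

Converted, -0.13 m is -5.2, -0.09 m is -3.6.

```bash
echo '[[0,0,-0.04,0,0.035],[0,0,-0.04,0,0.035],[0,0,-0.04,0,0.035],[0,0,-1.6,0,0.035],[0,0,-3.6,0,0.035],[0,0,-5.2,0,0.035],[0,0,-5.2,0,0.035]]' > rows.txt && python3 drive.py rows.txt; echo '[[0.4,-1.8,0,0,0.035],[0.8,-3.6,0,0,0.035],[1.2,-5.4,0,0,0.035],[1.6,-7.2,0,0,0.035],[2,-9,0,0,0.035],[2.4,-10.8,0,0,0.035],[2.4,-12.4,0,0,0.035],[2.4,-12.4,0,0,0.035]]' > rows.txt && python3 drive.py rows.txt; echo '[[0,0,-1.6,0,0.035],[0,0,-1.6,0,0.035],[0,0,-1.6,0,0.035]]' > rows.txt && python3 drive.py rows.txt;  python3 -c "
from h import *
t=bot.read_camera('top');s=bot.read_camera('side')
cv2.imwrite('pics/end.png',np.hstack([crop(t,160,130,125,140,3),crop(s,165,100,125,140,3)]))
ctr=np.array([.4895,.2135]);
ax=np.array([-.9725,.233])
for n,im,(x,y,w,h) in(('top',t,(165,190,60,80)),('side',s,(165,125,90,50))):
  hs=cv2.cvtColor(im,cv2.COLOR_BGR2HSV)[y:y+h,x:x+w].astype(int);H=hs[...,0]; H[H<8]+=180
  for (k,(lo,hi)),yy in zip(HUE.items(),(.057,.019,-.019,-.057)):
    if k=='purple': yy=-.057
    m=(H>=lo+(5 if k=='blue' else 0))&(H<=hi)&(hs[...,1]>110)&(hs[...,2]>50)
    r,c=np.nonzero(m); p=ctr+ax*yy
    if m.sum(): u=(c.mean()+x,r.mean()+y); print(n,k,m.sum(),np.round(u,1),atz(n,u,.088).round(4),p.round(4))
"
```

```text
clock: 24.95
eef_pos: [0.5499, 0.2024, 0.2068]
tcp_rot: [[-1.0, 0.001, 0.011], [0.001, 1.0, 0.003], [-0.011, 0.003, -1.0]]
force: [0.4, 1.1, -0.3]
grip_width: 0.0346
finger_force: 0.0
clock: 25.75
eef_pos: [0.485, -0.1126, 0.1987]
tcp_rot: [[-1.0, 0.006, -0.001], [0.006, 1.0, -0.001], [0.001, -0.001, -1.0]]
force: [0.2, 0.4, 0.3]
grip_width: 0.0352
finger_force: 0.0
clock: 26.05
eef_pos: [0.4863, -0.108, 0.2398]
tcp_rot: [[-1.0, 0.0, 0.001], [0.0, 1.0, -0.0], [-0.001, -0.0, -1.0]]
force: [-0.9, -0.6, -0.2]
grip_width: 0.0347
finger_force: 0.0
top blue 36 [183.7 247.6] [0.433  0.2229 0.088 ] [0.4341 0.2268]
top red 32 [186.6 232. ] [0.4713 0.2188 0.088 ] [0.471  0.2179]
top yellow 31 [193.  217.7] [0.5075 0.2058 0.088 ] [0.508  0.2091]
top purple 19 [198.2 204. ] [0.5427 0.1954 0.088 ] [0.5449 0.2002]
side blue 1 [186. 141.] [0.43   0.2131 0.088 ] [0.4341 0.2268]
side red 372 [226.7 136.4] [0.5404 0.2025 0.088 ] [0.471  0.2179]
```

View pics/end.png

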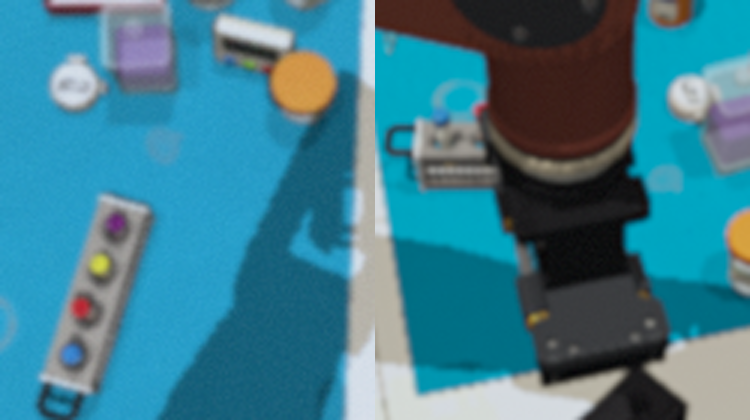

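All four stand in their places in the right order (handle end: blue (72,353), red (80,308), yellow (99,265), purple (116,224)), and the bystanders have not moved.

```bash
python3 -c "
from h import *
print(bot.hand_in())"
```

```text
the job is handed in; nothing more can be done
None
```

The four tubes are in the sorting rack in the order blue, red, yellow, purple from the handle end, each pressed down until it seated. They stand within a few degrees of upright, the bystanders I could see had not moved, and the job was handed in at about 26 s.

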